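# Bring a pulley's castle nut up to its next slot

## Task

Two small belt-pulley stands are on the bench; one already has its split pin through the castle nut, leave that one alone. On the other, tighten the castle nut (clockwise seen from above) just as far as the first slot that lines up with the cross hole in the spindle, so that I can push the pin straight through. Do not back the nut off and do not run past that slot; then let go of it.

Things in the scene. Friction and masses are not known exactly. Their poses are not given: they have to be found in the camera images.
- drive: Unpinned stand, bolted down: dark base plate 100 x 100 x 12 mm, grey block, grooved pulley 90 mm across up to z 50 mm, hub 40 mm across to z 68, washer to z 71, castle nut, then the fixed dark spindle, 29 mm across, ending at z 112. Origin: spindle axis at bench height; z up. Cross hole (5.6 mm, at z 98.5) runs along its x axis, as does the pale line on the spindle's end.
- nut_grip (a point): On the axis of the steel nut to turn, mid-height of its hexagon, z 82 mm. Hexagon 46 mm across flats, 53 across corners, z 71 to 93; six lugs on it, within the flats, up to z 106; slots about 10 mm wide between them, one over the middle of each flat. Axes turn with the nut: x points through a slot and its flat (flats face x and every 60 deg from it), z up.
- castle_nut (a joint): Turn of that nut, rad: 0 when the wanted pair of slots is in line with the cross hole; grows as it is tightened (clockwise from above). Starts between -0.80 and -0.38; other slots line up at -1.047 and 1.047. Steady friction of about 0.12 N m; it stays where left and does not rise or sink.
- drive_pinned: The other, otherwise identical stand, already done: a brass split pin through its nut sticks out on both sides, about 30 mm from the axis, 98.5 mm above the bench. Bolted down, to be left alone. Origin on the spindle axis at bench height; pin along its x axis. Either stand may be on the left. A microscope 360 mm tall stands on the right of the bench, beyond both: go round in front of it.

How it is judged:
At the end, for the whole second after the job is handed in: The castle nut of the unpinned stand is at rest with the first slot met by tightening in line with the cross hole, within 0.19 rad (11 degrees) (value of joint castle_nut between -0.19 and 0.19 rad and velocity of joint castle_nut between -0.05 and 0.05 rad/s); the robot touches nothing.
It fails at once if the nut is backed off, to more than 0.92 rad short of the wanted slot (value of joint castle_nut below -0.92 rad).
It fails at once if the nut is run more than 0.4 rad past the wanted slot (value of joint castle_nut above 0.4 rad).
It fails at once if the pinned stand is pushed or gripped with more than 3 N (contact force between any of the arm, the fingers and drive_pinned above 3 N).
It also fails if it takes over 34 s, if anything falls off the work surface, if the arm or the gripper's body presses on something with over 40 N, if the wrist force passes 120 N, or if a joint passes its speed limit or range.

## Robot

A 6-joint arm with a two-finger parallel gripper is mounted at the origin on a cart in front of the work surface, level with it; the furniture and walls round the work are solid. World frame = base frame: x ahead of the robot, y to its left, z up, the work surface at z = 0. Lengths are in m, angles in rad, forces in N, time in s.
With the tool pointing down it reaches from about 0.275 to 0.75 m from the base axis. Payload 10.2 kg.
Tool frame: the origin (TCP) lies between the finger pads; the fingertips stand manip.nose_length ahead of it and the grasp point (between the pads) is the TCP (manip.nose_length is the distance from the TCP to the fingertips, in m); z points along the fingers, y is the line along which they close (so a half turn about z gives the same grasp; the last joint's range is limited). The gripper opens to 88 mm and grips with 3 to 60 N. Pads are 18 mm wide; open, the fingers measure 123 mm over their backs; the gripper's body (75 mm by 187 mm) begins 45 mm behind the grasp point.
Start: joints at [-1.365, 0.313, 1.498, -0, 1.331, -0.223], TCP at [0.218, -0.477, 0.258] pointing down, gripper open.
Joint ranges: [-2.94, 2.94], [-0.97, 2.17], [0.19, 2.56], [-1.23, 4.37], [0.02, 3.11], [-2.88, 2.88]. Speed limits (rad/s): [2.39, 2.39, 3.01, 3.14, 3.14, 3.14].

## Interface

Orientations are given as a unit quaternion [w, x, y, z].
In Python, from rig import manip gives the robot as it stands. Calls block until the motion is done:
- manip.movep(position, orientation): joint-space move of the TCP to a pose.
- manip.move_straight(position, rotation=None, rate=0.15): straight line of the TCP; rotation=None keeps the orientation; rate is the mean speed in m/s.
- manip.move_j(angles): joint-space move.
- manip.set_gripper(opening, newtons=None): finger opening in m; newtons is the grip in N (None keeps the last); returns when the fingers have stopped.
- manip.pause(seconds).
- manip.ik(position, orientation): joint angles nearest the present ones, or None.
- manip.sense(): the state.
- manip.snapshot(name): name is "side" or "top"; returns a dict with "frame" (480x640x3 uint8, red, green, blue), "range_z" (480x640 float32, m along the optical axis (not along the pixel's ray), 0 where there is no reading), "fov_y" (degrees; the focal length in pixels is half the picture's height over the tangent of half this angle, whatever the lens; pixels are square), "cx", "cy" (the principal point, pixels), "position" and "attitude" of the camera in the world. Camera axes: x right, y down, z forward; pixel columns grow to the right and rows downward; lengths in m; the calibration is good to about 2 mm. A picture is of the moment at which its call begins.
A pose or a line that the arm cannot do raises manip.IKError and nothing moves.
- manip.job_done(): hands the job in; it is judged then, once.
The state is a dict: "time_s": time; "qpos": joint angles; "joint_vel": joint speeds; "tau": joint torques, N m; "ee_pos": TCP position; "orientation": TCP orientation; "contact_force": force on the tool from outside, world axes, zero at the start; "wrist_torque": the same for the moment, N m; "grip_width": finger opening in m; "grip_force": force on a finger pad.
Only numpy, scipy, OpenCV 4.12 (cv2) and the standard library are available. Lean on these libraries where they do the work, as an engineer would, in place of code of your own. Each camera call takes 0.05 s, during which the arm holds its last target. There are 200 camera calls.

## Working session

There is one attempt and no reset: what is moved stays moved. The work goes in short steps, each a Python script; the robot and the scene stay as the last script left them, time stands still between calls to the robot, and variables do not carry over. Pictures are saved under pics/ and viewed, at most 10 in all, crops included, and the job is handed in when it is done.

```bash
mkdir -p pics; ls; python3 - <<'E'
from rig import manip
import cv2,numpy as np
print(manip.nose_length, manip.sense())
for n in("top","side"):
    s=manip.snapshot(n); cv2.imwrite(f"pics/{n}0.png",s["frame"][:,:,::-1]); np.savez(f"{n}0.npz",**s)
    print(n,s["fov_y"],s["cx"],s["cy"],s["position"],s["attitude"])
E
```

```text
pics
0.019 {'time_s': 0.0, 'qpos': array([-1.36536989e+00,  3.13452489e-01,  1.49839253e+00, -7.75073652e-06,
        1.33099062e+00, -2.23388336e-01]), 'joint_vel': array([ 0.001059  , -0.0008434 ,  0.00159827, -0.00091239,  0.00240535,
        0.00195913]), 'tau': array([-4.94611086e-04, -4.02218163e+01, -2.52263975e+01,  6.94215344e-02,
        3.53634625e-02, -8.34640286e-05]), 'ee_pos': array([ 0.21824121, -0.47726246,  0.25717655]), 'orientation': array([-6.21499211e-04,  9.77102270e-01,  2.12769281e-01,  1.81775381e-06]), 'contact_force': array([-0.19919685, -0.35745268, -0.73257435]), 'wrist_torque': array([-0.0043449 , -0.01472101,  0.00257228]), 'grip_force': 0.0, 'grip_width': 0.08812917555007614}
top 54.35885483837223 318.52518929056083 241.28358090816747 [0.47881942 0.02383462 1.0095827 ] [-0.00516299  0.71540729 -0.69835477  0.02159538]
side 53.67113346006475 326.0231031694963 239.89626766492415 [0.22871684 0.68599678 0.6442515 ] [ 0.08890582 -0.19428257  0.87325179 -0.43792848]
```

View pics/top0.png

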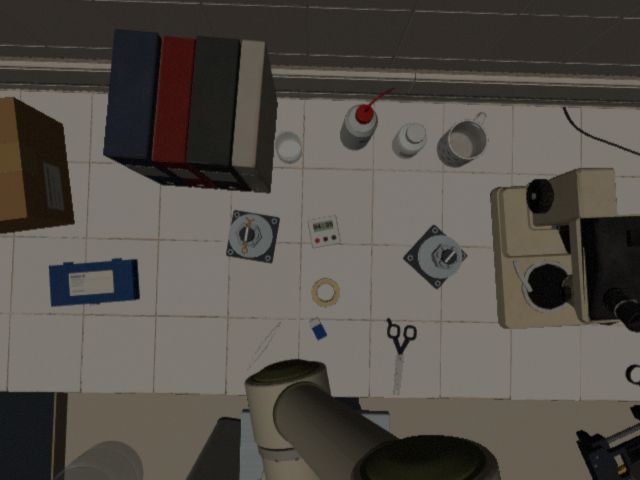

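View pics/side0.png

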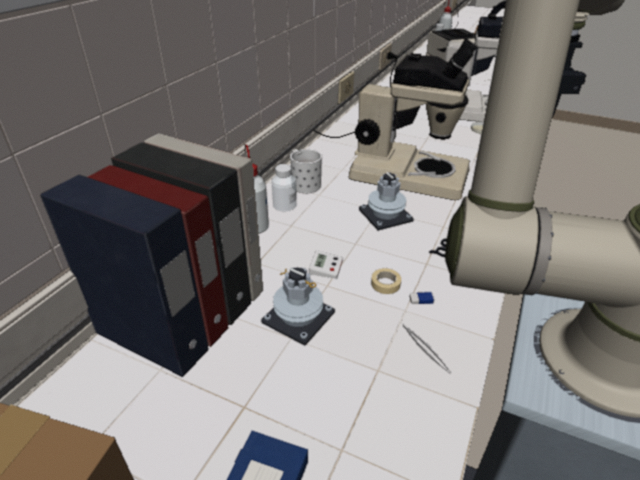

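The right-hand stand (top view, spindle near (448,257)) has no pin. The left one at (253,237) shows brass, so it is the pinned one. Next I'll enlarge the right stand.

```bash
cat > h.py <<'E'
import numpy as np,cv2
from scipy.spatial.transform import Rotation as R
def cam(s):
    q=np.array(s["attitude"]); f=240/np.tan(np.radians(float(s["fov_y"]))/2)
    return R.from_quat(q[[1,2,3,0]]).as_matrix(),np.array(s["position"]),f,float(s["cx"]),float(s["cy"])
def ray(s,u,v,z):
    M,p,f,cx,cy=cam(s); d=M@np.array([(u-cx)/f,(v-cy)/f,1]); return p+d*(z-p[2])/d[2]
def cloud(s):
    M,p,f,cx,cy=cam(s); v,u=np.mgrid[:480,:640]; d=s["range_z"]
    return np.dstack([(u-cx)/f*d,(v-cy)/f*d,d])@M.T+p
E
python3 - <<'E'
from h import *
t=np.load("top0.npz"); s=np.load("side0.npz")
print(ray(t,448,257,.112))
def crop(s,x,y,w,h,k):
    c=s["frame"][y:y+h,x:x+w,::-1]; c=cv2.resize(c,None,fx=k,fy=k,interpolation=cv2.INTER_CUBIC); return cv2.convertScaleAbs(c,alpha=1.5)
a=crop(t,410,226,60,60,10)[:,:,:]; b=crop(s,365,165,50,60,10)[:,:200+300]
a=cv2.resize(a,(480,480)); b=cv2.resize(b,(320,384)); b=np.vstack([b,np.zeros((96,320,3),np.uint8)])
cv2.imwrite("pics/c1.png",np.hstack([a,b]))
C=cloud(t); P=C[226:286,410:470].reshape(-1,3)
print("xy heights", np.histogram(P[:,2],bins=np.arange(0,.13,.006)))
for lo,hi in((.107,.117),(.101,.1075),(.088,.097),(.045,.055),(.008,.016)):
    m=P[(P[:,2]>lo)&(P[:,2]<hi)]
    if len(m)>3: print(lo,len(m),m.mean(0),cv2.minEnclosingCircle((m[:,:2]*1000).astype(np.float32)),cv2.minAreaRect((m[:,:2]*1000).astype(np.float32)))
E
```

```text
[ 0.48882337 -0.247554    0.112     ]
xy heights (array([678, 264, 330,  27,   0,   3,  46,  65, 840,  22,   0,   4,  16,
        26,  15, 141,  33, 117, 163,  28,   0]), array([0.   , 0.006, 0.012, 0.018, 0.024, 0.03 , 0.036, 0.042, 0.048,
       0.054, 0.06 , 0.066, 0.072, 0.078, 0.084, 0.09 , 0.096, 0.102,
       0.108, 0.114, 0.12 , 0.126]))
0.107 215 [ 0.4895415  -0.24922802  0.11139762] ((489.321044921875, -249.60182189941406), 21.01674461364746) ((489.6333312988281, -249.68939208984375), (37.37921905517578, 41.26667022705078), 50.099449157714844)
0.101 108 [ 0.48980476 -0.2478876   0.10521396] ((489.99346923828125, -250.39395141601562), 22.486698150634766) ((489.9351806640625, -250.17578125), (40.99138641357422, 43.139793395996094), 1.7311795949935913)
0.088 158 [ 0.489962   -0.24258559  0.09317935] ((489.8509216308594, -250.05804443359375), 26.087270736694336) ((490.33209228515625, -248.35963439941406), (48.663658142089844, 45.85655212402344), 80.2457504272461)
0.045 917 [ 0.48970511 -0.24393071  0.05054387] ((489.8084716796875, -250.15460205078125), 45.26696014404297) ((490.2573547363281, -249.8275146484375), (88.96563720703125, 88.52127838134766), 1.8151901960372925)
0.008 532 [ 0.49094448 -0.23135728  0.01211332] ((492.64190673828125, -253.61643981933594), 64.17626190185547) ((490.1502685546875, -250.244140625), (100.83220672607422, 99.99899291992188), 48.91343688964844)
```

View pics/c1.png

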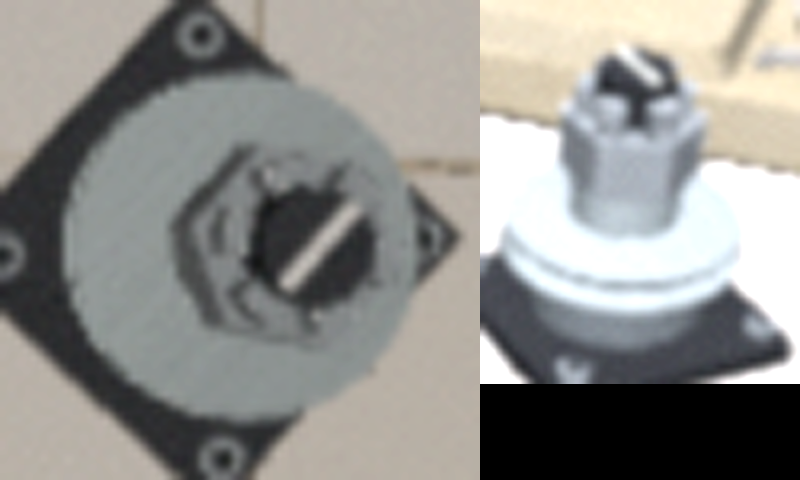

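```bash
cat >> h.py <<'E'
AX=np.array([.490,-.250])
def down(deg): # tool down, closing line (tool y) at angle deg in world
    a=np.radians(deg); y=np.array([np.cos(a),np.sin(a),0]); z=np.array([0,0,-1.]); x=np.cross(y,z)
    q=R.from_matrix(np.column_stack([x,y,z])).as_quat(); return q[[3,0,1,2]]
E
python3 - <<'E'
from h import *
from rig import manip
t=np.load("top0.npz"); s=np.load("side0.npz")
px=lambda u,v,z:ray(t,410+(u+.0)/8-.44,226+v/8-.44,z)[:2]
an=lambda a,b:np.degrees(np.arctan2(*(b-a)[::-1]))
c=[px(245,150,.093),px(178,240,.093),px(215,330,.093)]
print("corner",[ (np.linalg.norm(p-AX),an(AX,p)) for p in c], "flat normals mod60",an(c[0],c[1])%60+0-30,an(c[1],c[2])%60-30)
print("line",an(px(285,285,.112),px(360,208,.112)))
C=cloud(t);S=cloud(s)
for n,P in(("t",C.reshape(-1,3)),("s",S.reshape(-1,3))):
    m=(P[:,0]>.33)&(P[:,0]<.65)&(P[:,1]<-.29)&(P[:,1]>-.6)&(P[:,2]>.118)&(P[:,2]<.4); Q=P[m]; 
    for z in np.arange(.12,.38,.05):
        q=Q[(Q[:,2]>z)&(Q[:,2]<z+.05)]
        if len(q): print(n,round(z,2),len(q),"x",q[:,0].min(),q[:,0].max(),"ymax",np.percentile(q[:,1],98),q[q[:,1].argmax()])
# nut edge points
P=C[226:286,410:470].reshape(-1,3); m=P[(P[:,2]>.0905)&(P[:,2]<.0955)][:,:2]-AX
r=np.hypot(*m.T);a=np.degrees(np.arctan2(m[:,1],m[:,0]))
h=[(k,round(r[(a>k)&(a<=k+10)].max()*1000,1)) for k in range(-180,180,10) if ((a>k)&(a<=k+10)).any()]; print(h)
for d in(-4,56,-64,176,-124,116):
  for dd in(0,-37):
    for z in (.2,.082):
        print(d+dd,z,np.round(manip.ik([*AX,z],down(d+dd)),2) if manip.ik([*AX,z],down(d+dd)) is not None else None)
E
```

```text
corner [(np.float64(0.02683347864931227), np.float64(27.922993666888743)), (np.float64(0.028897764696833743), np.float64(87.80048035996657)), (np.float64(0.028457527194817752), np.float64(137.05587633458157))] flat normals mod60 -5.818109007423033 -6.612572460863248
line -43.40835570128139
t 0.12 1518 x 0.4071790837249353 0.6458055313213655 ymax -0.40367187820552464 [ 0.63123596 -0.40154583  0.13499731]
t 0.17 1080 x 0.4024226543726424 0.6486906059721622 ymax -0.423656530811322 [ 0.4371338  -0.42196918  0.20706346]
t 0.22 3485 x 0.3793667064274103 0.6478124335522107 ymax -0.41347510017145994 [ 0.54896523 -0.41122221  0.24089758]
t 0.27 4966 x 0.39366632767571375 0.5583688277511654 ymax -0.4164787877039954 [ 0.54685983 -0.41379006  0.28959002]
t 0.32 772 x 0.38472498330044086 0.5337992467901972 ymax -0.4345072050462999 [ 0.41524119 -0.43267329  0.32324766]
s 0.12 1307 x 0.39663712671134566 0.645764767544537 ymax -0.4039911679090298 [ 0.63059949 -0.40056507  0.13141108]
s 0.17 1757 x 0.382580270301494 0.6454654132587136 ymax -0.42541108802630884 [ 0.43076981 -0.41815395  0.18997112]
s 
[... 1473 characters left out ...]
.96 -1.02]
-64 0.2 [-0.68  0.42  1.51 -0.    1.22  0.43]
-64 0.082 [-0.68  0.57  1.62 -0.    0.96  0.43]
-101 0.2 [-0.68  0.42  1.51 -0.    1.22  1.08]
-101 0.082 [-0.68  0.57  1.62 -0.    0.96  1.08]
176 0.2 [-0.68  0.42  1.51 -0.    1.22  2.53]
176 0.082 [-0.68  0.57  1.62 -0.    0.96  2.53]
139 0.2 None
139 0.082 None
-124 0.2 [-0.68  0.42  1.51 -0.    1.22  1.48]
-124 0.082 [-0.68  0.57  1.62 -0.    0.96  1.48]
-161 0.2 [-0.68  0.42  1.51 -0.    1.22  2.13]
-161 0.082 [-0.68  0.57  1.62 -0.    0.96  2.13]
116 0.2 [-0.68  0.42  1.51 -0.    1.22 -2.71]
116 0.082 [-0.68  0.57  1.62 -0.    0.96 -2.71]
79 0.2 [-0.68  0.42  1.51 -0.    1.22 -2.06]
79 0.082 [-0.68  0.57  1.62 -0.    0.96 -2.06]
```

Axis is at (0.490, -0.250), and the cross hole runs at about -42°. The nut's flat normals sit near -7° (mod 60), so it needs about 35° clockwise. I'll go round in front of the microscope and hover over the nut.

```bash
python3 - <<'E'
from h import *
from rig import manip
# refine nut phase: support function of hull of hexagon-level points
P=cloud(np.load("top0.npz"))[226:286,410:470].reshape(-1,3); m=P[(P[:,2]>.0885)&(P[:,2]<.0965)][:,:2]-AX
th=np.radians(np.arange(0,60,1)); sup=[np.median([np.sort(m@[np.cos(t+k*np.pi/3),np.sin(t+k*np.pi/3)])[-3] for k in range(6)]) for t in th]
ph=np.angle(-(np.array(sup)*np.exp(6j*th)).sum())/6; print("normal phase deg mod60",np.degrees(ph))
manip.movep([.12,-.34,.27],down(-65)); print(manip.sense()["time_s"])
manip.movep([.33,-.15,.25],down(-7)); print(manip.sense()["time_s"])
manip.movep([*AX,.20],down(-7)); s=manip.sense(); print(s["time_s"],s["ee_pos"],s["contact_force"])
v=manip.snapshot("side"); c=v["frame"][100:300,290:490,::-1]; cv2.imwrite("pics/s1.png",cv2.resize(c,(600,600)))
E
```

```text
normal phase deg mod60 -7.2287139384942325
0.8167
1.9167
2.7167 [ 0.48922689 -0.2502199   0.20036634] [0.70135329 0.76021447 1.40213053]
```

View pics/s1.png

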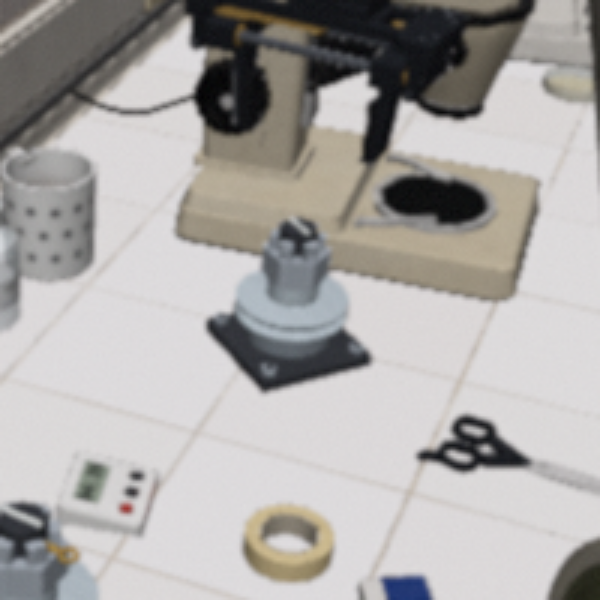

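The gripper hovers over the stand at about (295,240) in the crop, with the fingers (240,80) and (380,120) on either side of the nut. The refined phase of -7.2° agrees, so I'll descend, grip and turn.

```bash
python3 - <<'E'
from h import *
from rig import manip
def rep(l):
    s=manip.sense(); y=R.from_quat(s["orientation"][[1,2,3,0]]).as_matrix()[:,1]
    print(l,round(s["time_s"],2),s["ee_pos"].round(4),"ang",np.degrees(np.arctan2(y[1],y[0])).round(2),"F",s["contact_force"].round(1),"M",s["wrist_torque"].round(2),"w",round(s["grip_width"],4),round(s["grip_force"],1)); return s
manip.move_straight([*AX,.083],rate=.08); s=rep("down")
assert np.linalg.norm(s["contact_force"])<8
manip.set_gripper(.05,15); rep("near")
manip.set_gripper(.03,15); s=rep("grip")
if .043<s["grip_width"]<.0485:
    for d in np.arange(-10,-42,-4).tolist()+[-41.5]:
        manip.movep([*AX,.083],down(d)); s=rep(d)
        if np.linalg.norm(s["contact_force"])>30: break
E
```

```text
down 4.38 [ 0.4902 -0.2501  0.0834] ang -7.0 F [ 0.  -0.1 -0.4] M [-0.01 -0.08 -0.02] w 0.0878 0.0
near 5.09 [ 0.49  -0.25   0.083] ang -7.0 F [ 0.3  0.5 -0.1] M [-0.02 -0.1  -0.  ] w 0.05 0.0
grip 5.32 [ 0.4894 -0.2499  0.0829] ang -7.0 F [-5.1  1.1  2.7] M [-0.04  0.78 -0.04] w 0.0463 14.9
-10 5.57 [ 0.4894 -0.2499  0.0829] ang -10.02 F [-5.6  0.7  2.9] M [-0.05  0.82 -0.09] w 0.0463 14.9
-14 5.82 [ 0.4893 -0.2499  0.0829] ang -14.02 F [-6.5  0.4  2.5] M [ 0.    0.89 -0.14] w 0.0463 14.9
-18 6.07 [ 0.4893 -0.2499  0.0829] ang -18.02 F [-5.5  1.1  2.3] M [ 0.04  0.93 -0.13] w 0.0462 14.9
-22 6.32 [ 0.4893 -0.2499  0.0829] ang -22.02 F [-7.   0.3  2.8] M [-0.    0.93 -0.11] w 0.0464 14.9
-26 6.57 [ 0.4893 -0.2499  0.0829] ang -26.02 F [-6.3  0.8  3.2] M [ 0.03  0.98 -0.05] w 0.0464 14.9
-30 6.82 [ 0.4892 -0.2498  0.0829] ang -30.02 F [-6.1  1.1  4. ] M [ 0.06  0.99 -0.08] w 0.0463 14.9
-34 7.07 [ 0.4892 -0.2498  0.0829] ang -34.02 F [-7.3  0.3  4.1] M [ 0.1   1.   -0.15] w 0.0462 14.9
-38 7.32 [ 0.4892 -0.2498  0.0829] ang -38.02 F [-7.6  0.5  3.3] M [ 0.05  1.05 -0.14] w 0.0462 14.9
-41.5 7.57 [ 0.4892 -0.2497  0.0829] ang -41.52 F [-6.4  0.6  4. ] M [ 0.13  1.05 -0.12] w 0.0462 14.9
```

Width matched the flats throughout, and a moment of about 0.12 N m fits the nut's friction. I'll release, retreat the same way and check from the top.

```bash
python3 - <<'E'
from h import *
from rig import manip
manip.set_gripper(.088); manip.move_straight([*AX,.20],rate=.1)
manip.movep([.30,-.10,.27],down(-41.5)); manip.movep([.12,-.34,.27],down(-65)); manip.pause(.3)
t=manip.snapshot("top"); s=manip.snapshot("side"); print(manip.sense()["time_s"])
C=cloud(t)[226:286,410:470].reshape(-1,3)
m=C[(C[:,2]>.0885)&(C[:,2]<.0965)][:,:2]-AX
th=np.radians(np.arange(0,60,1)); sup=[np.median([np.sort(m@[np.cos(a+k*np.pi/3),np.sin(a+k*np.pi/3)])[-3] for k in range(6)]) for a in th]
print("phase",np.degrees(np.angle(-(np.array(sup)*np.exp(6j*th)).sum())/6), "want",-41.5+60)
f=lambda v,x,y,w:cv2.convertScaleAbs(cv2.resize(v["frame"][y:y+w,x:x+w,::-1],(400,400),interpolation=cv2.INTER_CUBIC),alpha=1.5)
cv2.imwrite("pics/end.png",np.hstack([f(t,418,232,48),f(s,365,165,50)]))
E
```

```text
12.175
phase 16.451156128195464 want 18.5
```

View pics/end.png

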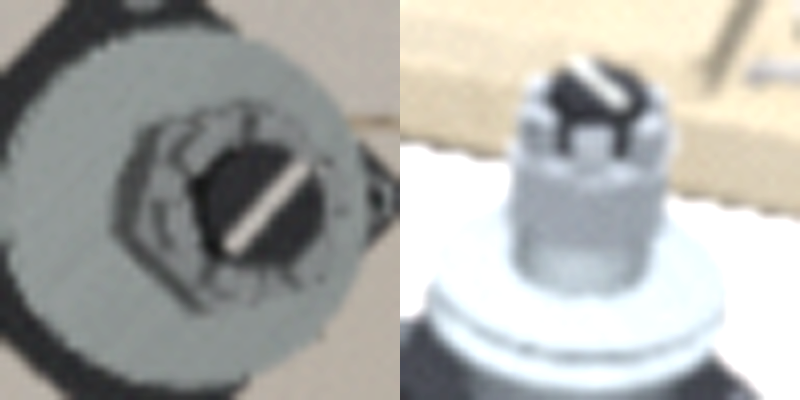

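The top view (left half) shows the pale line from (230,245) to (310,165). It is square to the hexagon's flat from (120,225) to (195,305), so the slot lines up with the cross hole. The depth measurement agrees to about 2°.

```bash
python3 -c "
from rig import manip
print(manip.job_done())"
```

```text
the job is handed in; nothing more can be done
None
```

I tightened the castle nut on the unpinned stand about 35° clockwise to the first slot. It lines up with the cross hole to about 2° by camera, the gripper has let go and is clear, and the job is handed in (no verdict was returned).

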